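# Set a relief panel in the carving board and clamp it

## Robot

A 7-joint arm with a two-finger parallel gripper is mounted at the origin on the work surface. World frame = base frame: x ahead of the robot, y to its left, z up, the work surface at z = 0. Lengths are in m, angles in rad, forces in N, time in s.
With the tool pointing down it reaches from about 0.4 to 0.85 m from the base axis. Payload 10.4 kg.
Tool frame: the origin (TCP) lies between the finger pads; the fingertips stand 11 mm ahead of it and the grasp point (between the pads) lies 8 mm behind it (tip_reach is the distance from the TCP to the fingertips, in m); z points along the fingers, y is the line along which they close (so a half turn about z gives the same grasp; the last joint's range is limited). The gripper opens to 85 mm and grips with 20 to 120 N. Pads are 22 mm wide; open, the fingers measure 114 mm over their backs; the gripper's body (76 mm by 85 mm) begins 54 mm behind the grasp point. The pads swing forward as they close: fully open they stand 13 mm farther back than shut.
Start: joints at [1.128, 0.332, -0.065, 1.46, 0.022, 1.35, -0.088], TCP at [0.255, -0.571, 0.242] pointing down, gripper open.
Joint ranges: [-2.6, 2.6], [-0.5, 2.12], [-1.47, 1.34], [0.16, 2.42], [-1.27, 4.41], [0.06, 2.06], [-2.6, 2.6]. Speed limits (rad/s): [2.22, 2.22, 2.79, 2.79, 3.14, 3.14, 3.14].

## Interface

Orientations are given as a unit quaternion [x, y, z, w].
In Python, from workcell import * gives the robot as it stands.
- The arm moves only by the shell command python3 -m inch 'ROWS' [OPENING] [FORCE]. ROWS is JSON, a list of rows, each an object with "slide": the shift along the world's x, y, z in m, a list of three; "yaw": the turn about the world's z in rad. A call has 1 to 20 rows; each row is the pose to reach, as a shift and turn from the pose commanded when the call began; what a row does not reach only later rows make up. A row lasts 1/12 s, in which the tool goes at most 41.7 mm and 7.16 degrees, less where a joint would pass 70% of its speed; a pose out of reach is approached as far as the arm can. A call with a gripper value outside its range is refused whole. OPENING is the closure in counts, from 0 (fully open) to 255 (shut), set as the call begins (- or left out, the last holds). The fingers move at their own pace and stop on an object; FORCE is the grip in N (left out, the last holds). Time passes only in rows, so rows that repeat a pose let the fingers close. It gives the time, the measured TCP pose, the force, the opening and the grip force at its end, in the units of the state.
- get_obs(): the state, without advancing time (a new reading comes with each control period).
- camera(name): name is "scene" or "top" or "wrist"; returns a dict with "frame" (420x560x3 uint8, red, green, blue), "fx", "fy", "cx", "cy" (pixels), "extrinsics" (4x4, takes a point from world to camera coordinates). Camera axes: x right, y down, z forward; pixel columns grow to the right and rows downward; lengths in m; the calibration is good to about 2 mm. The wrist camera is an equidistant fisheye: a pixel r from the principal point sees the ray r / f radians off the axis. A picture is of the moment at which its call begins. There is no depth.
- hand_in(): hands the job in; it is judged then, once.
The state is a dict: "clock": time; "joint_pos": joint angles; "joint_velocities": joint speeds; "tau": joint torques, N m; "position": TCP position; "ee_rot": TCP orientation; "ft_force": force on the tool from outside, world axes, zero at the start; "torque": the same for the moment, N m; "grip_width": opening from 0.0 (shut) to 1.0 (fully open); "grasp_force": force on a finger pad.
Only numpy, scipy, OpenCV 4.12 (cv2) and the standard library are available. Lean on these libraries where they do the work, as an engineer would, in place of code of your own. Each camera call takes 0.05 s, during which the arm holds its last target. There are 200 camera calls.

## Task

Get the carved panel ready for carving without picking it up: with the fingertips, push it along the board until its far long edge lies flush along the fence and its left end is up against the stop. Then push the red lever of the cam clamp round anticlockwise until the cam grips the panel tight, and let go. The panel must only slide, never be lifted or tipped, and the tools and other things on and around the board must be left where they are.

Things in the scene. Friction and masses are not known exactly. Their poses are not given: they have to be found in the camera images.
- board: Light plywood carving board bolted to the bench, 340 (its x) x 440 (its y) x 18 thick. Origin: centre of its underside, on the bench; x away from the robot, y left, z up; turned up to 9 degrees. Its oak fence and stop form an inside corner at far left. A panel that is home has its origin at x 70, y 65, z 18 in this frame and its axes along the board's.
- fence: Long straight oak cleat along the far side of the board, 25 x 360 x 20 high, fixed. Origin: centre of its underside. Its near face, against which the panel goes, is at x = 125 in the board's frame.
- stop: Short oak cleat at the left end of the board, square to the fence, 140 x 25 x 20 high, fixed. Origin: centre of its underside. Its right face, against which the panel's end goes, is at y = 150 in the board's frame.
- panel: Dark brown part-carved wooden relief panel, loose, flat on the board: 110 (its x) x 170 (its y) x 24 thick, square edges; the carving rises 12 more in the middle. About 0.3 kg, slides with a few N. Origin: centre of underside; x away from the robot, y left. Starts right of the cam, short of fence and stop, up to 10 degrees askew.
- cam (a joint): Angle of the red cam clamp, rad, growing anticlockwise from above, stops at 0 and 1.9. A round eccentric (radius 30, centre 10 off the pivot) on a vertical bolt. Starts open, 0 to 0.3, with 7 of clearance to a panel that is home; bears on its near edge from about 1.37, and 8 to 12 N on the lever makes it tight, near 1.41, where it stops hard. Stiff hinge: stays where left.
- cam_pivot (a point): Pivot axis of the cam clamp, at mid-height of the cam, 12 above the board's top; at x -13, y 95 in the board's frame.
- cam_lever (a point): Point in the middle of the red lever, 75 from the pivot, 12 above the board's top. The lever is a bar 16 wide, its upper face 20 above the board, with a black knob (24 wide, 28 high) 100 from the pivot. From the pivot it points at 175 degrees + joint angle from the board's x: to the robot when open, to the right when tight.
- gouge: carving gouge lying on the near right part of the carving board along its near edge, turned pale handle and bright blade, 245 long, up to 28 high; bystander, origin under the ferrule
- wax_tin: round green tin, 47 diameter, 24 high, on the near left corner of the carving board; bystander, origin centre of underside
- mallet: round wooden carver's mallet standing on its head on the bench left of the board, head 84 diameter, 232 high; bystander, origin centre of underside
- chisel: flat chisel lying on the bench to the right, 245 long; bystander, origin under the ferrule
- whetstone: grey stone in a wooden block, 220 x 75 x 39, on the bench to the right; bystander, origin centre of underside
- brush_tin: metal can of brushes and pencils, 72 diameter, 170 high with its contents, on the bench to the far left; bystander, origin centre of underside
- rosette: small round carved flower, 60 diameter, 26 high, on the bench to the left; bystander, origin centre of underside
Not all that is in view belongs to the job. Leave any orange look-alike of the panel alone.

How it is judged:
By the outcome, as a careful person would: the job done as asked, in the order asked, and still so for the second after the job is handed in, with the robot touching nothing.
It also fails if it takes over 64 s, if anything falls off the work surface, if the arm or the gripper's body presses on something with over 40 N, if the wrist force passes 120 N, or if a joint passes its speed limit or range.

## Working session

There is one attempt and no reset: what is moved stays moved. The work goes in short steps, Python scripts to look and compute and a shell command to move; the robot and the scene stay as the last step left them, time stands still between calls to the robot, and variables do not carry over. Pictures are saved under pics/ and viewed, at most 12 in all, crops included, and the job is handed in when it is done.

```bash
mkdir -p pics
cat > h.py <<'E'
from workcell import *
import numpy as np, cv2
def shot(name,fn):
    c=camera(name); cv2.imwrite('pics/'+fn,c['frame'][:,:,::-1]); np.save('pics/'+fn+'.npy',c,allow_pickle=True); return c
def ray(c,u,v):
    E=np.array(c['extrinsics']);R=E[:3,:3];t=E[:3,3]
    d=R.T@np.array([(u-c['cx'])/c['fx'],(v-c['cy'])/c['fy'],1]); return -R.T@t,d
def onz(c,u,v,z):
    o,d=ray(c,u,v); return o+d*(z-o[2])/d[2]
def load(fn): return np.load('pics/'+fn+'.npy',allow_pickle=True).item()
E
python3 - <<'E'
from h import *
o=get_obs();print({k:np.round(o[k],3) for k in o})
a=shot('top','top1.png');b=shot('scene','sc1.png')
for c in(a,b):print(c['fx'],np.round(c['extrinsics'],3).tolist())
E
```

```text
{'clock': np.float64(0.0), 'joint_pos': array([ 1.128,  0.333, -0.065,  1.461,  0.022,  1.35 , -0.089]), 'joint_velocities': array([ 0.001, -0.   , -0.002,  0.002,  0.001, -0.002, -0.   ]), 'tau': array([ 0.0000e+00, -6.2545e+01,  4.9000e-02, -3.9161e+01,  1.6000e-02,
        1.0000e-02, -0.0000e+00]), 'position': array([ 0.255, -0.57 ,  0.242]), 'ee_rot': array([ 0.978,  0.208, -0.   , -0.001]), 'ft_force': array([-0.093, -0.803, -0.326]), 'torque': array([-0.042, -0.039,  0.041]), 'grasp_force': np.float64(0.0), 'grip_width': np.float64(1.002)}
440.3168482937221 [[0.022, -1.0, 0.007, -0.03], [-0.997, -0.023, -0.075, 0.473], [0.075, -0.005, -0.997, 1.437], [0.0, 0.0, 0.0, 1.0]]
416.53397996683924 [[-0.393, 0.92, 0.009, 0.184], [0.763, 0.332, -0.554, -0.322], [-0.513, -0.211, -0.832, 1.351], [0.0, 0.0, 0.0, 1.0]]
```

View pics/top1.png

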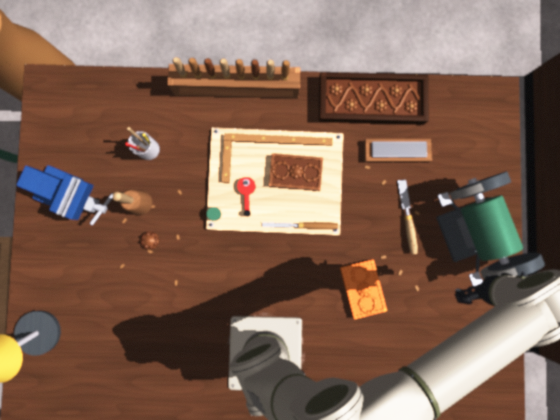

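View pics/sc1.png

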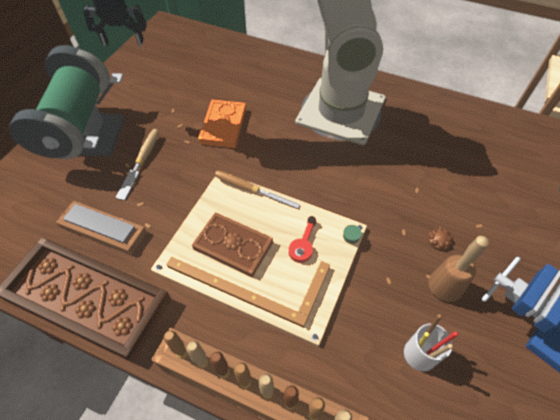

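The top view shows the board (cols 207–343, rows 128–235), the panel at about (295,172), the cam at (246,186) with its lever pointing down to (247,212), and the gouge at (300,225). The orange look-alike is off the board at (363,290).

```bash
cat > meas.py <<'E'
from h import *
import sys
def rect(P):
    r=cv2.minAreaRect(np.float32(P*1000)); return r
def meas(fn):
    c=load(fn); im=c['frame']; hsv=cv2.cvtColor(im,cv2.COLOR_RGB2HSV)
    hh,ss,vv=[hsv[:,:,i].astype(int) for i in range(3)]
    big=lambda m:max(cv2.findContours(m.astype(np.uint8),cv2.RETR_EXTERNAL,cv2.CHAIN_APPROX_NONE)[0],key=cv2.contourArea)
    W=lambda k,z:np.array([onz(c,u,v,z)[:2] for u,v in k.reshape(-1,2)])
    k=big((vv>150)&(hh>10)&(hh<35)&(ss<150)); r=rect(W(cv2.convexHull(k),.018)); print('board',r,cv2.boundingRect(k))
    bm=cv2.fillPoly(np.zeros(im.shape[:2],np.uint8),[cv2.convexHull(k)],1)
    bm=cv2.erode(bm,np.ones((7,7)))
    k=big((bm>0)&(vv<150)&(hh<16)&(ss<200)&(ss>60)&(im[:,:,0]<150)); r=rect(W(k,.042)); print('panel',r,cv2.boundingRect(k))
    red=(bm>0)&((hh<6)|(hh>172))&(ss>190)&(vv>110); k=big(red); print('red',cv2.boundingRect(k))
    x=W(k,.036); 
    for z in(.036,.042):
        pts=W(k,z); print('red ctr contour',cv2.minEnclosingCircle(np.float32(pts*1000)))
    return c
if __name__=='__main__':
    for f in sys.argv[1:]: print(f); meas(f)
E
python3 meas.py top1.png sc1.png
python3 - <<'E'
import cv2
a=cv2.imread('pics/top1.png')[115:245,195:355];cv2.imwrite('pics/crop1.png',cv2.resize(a,(720,585),interpolation=cv2.INTER_CUBIC))
E
```

```text
top1.png
board ((563.3801879882812, -19.791168212890625), (447.3708801269531, 347.2940673828125), 88.84241485595703) (206, 127, 139, 109)
panel ((592.12451171875, -86.66041564941406), (150.80140686035156, 91.15951538085938), 86.90723419189453) (273, 156, 47, 31)
red (246, 209, 1, 1)
red ctr contour ((464.3812255859375, 73.83695220947266), 9.999999747378752e-05)
red ctr contour ((463.96044921875, 73.47718811035156), 9.999999747378752e-05)
sc1.png
board ((562.6395874023438, -22.34735107421875), (449.2957763671875, 345.53668212890625), 88.92189025878906) (150, 170, 217, 175)
panel ((599.0770874023438, -71.9153060913086), (188.87998962402344, 110.93773651123047), 86.88345336914062) (193, 216, 87, 64)Traceback (most recent call last):
  File "meas.py", line 20, in <module>
    for f in sys.argv[1:]: print(f); meas(f)
                                     ~~~~^^^
  File "meas.py", line 14, in meas
    red=(bm>0)&((hh<6)|(hh>172))&(ss>190)&(vv>110); k=big(red); print('red',cv2.boundingRect(k))
                                                      ~~~^^^^^
  File "meas.py", line 8, in <lambda>
    big=lambda m:max(cv2.findContours(m.astype(np.uint8),cv2.RETR_EXTERNAL,cv2.CHAIN_APPROX_NONE)[0],key=cv2.contourArea)
                 ~~~^^^^^^^^^^^^^^^^^^^^^^^^^^^^^^^^^^^^^^^^^^^^^^^^^^^^^^^^^^^^^^^^^^^^^^^^^^^^^^^^^^^^^^^^^^^^^^^^^^^^^
ValueError: max() iterable argument is empty
```

View pics/crop1.png

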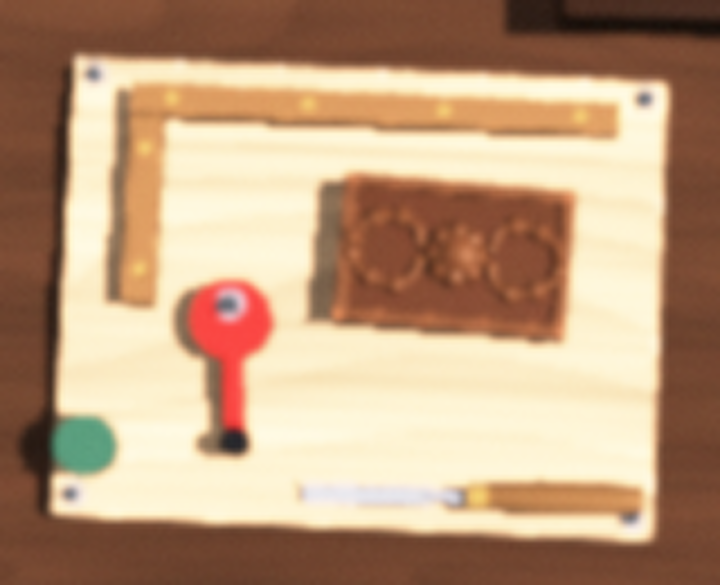

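The enlarged crop shows the panel corners at (347,175), (574,193), (562,340) and (333,322). The fence's near edge runs from (165,121) to (617,136), the stop's right edge from (163,123) to (155,304), the bolt is at (230,304) and the knob at (234,441).

```bash
cat > fr.py <<'E'
from h import *
O=np.array([.563,-.0208]);Y=np.radians(-1.13);R=np.array([[np.cos(Y),-np.sin(Y)],[np.sin(Y),np.cos(Y)]])
w2b=lambda p:(np.array(p)[:2]-O)@R*1000
b2w=lambda p:O+R@np.array(p)/1000
E
python3 - <<'E'
from fr import *
c=load('top1.png')
P={'panel':(.042,[(347,175),(574,193),(562,340),(333,322)]),'fence':(.038,[(165,121),(617,136)]),'stop':(.038,[(163,123),(155,304)]),'bolt':(.045,[(230,304)]),'knob':(.046,[(234,441)]),'board':(.018,[(78,57),(667,85),(654,540),(50,515)]),'tin':(.042,[(84,445)]),'gouge':(.03,[(300,492),(640,500),(480,478)])}
for k,(z,q) in P.items():
    w=[onz(c,195+u/4.5,115+v/4.5,z)[:2] for u,v in q]
    print(k,[np.round(x*1000).tolist() for x in w],[np.round(w2b(x)).tolist() for x in w])
print('home',b2w([70,65]),'pivot',b2w([-13,95]))
E
```

```text
panel [[647.0, -7.0], [638.0, -173.0], [530.0, -166.0], [539.0, 1.0]] [[84.0, 15.0], [78.0, -151.0], [-30.0, -146.0], [-24.0, 21.0]]
fence [[685.0, 127.0], [681.0, -204.0]] [[119.0, 150.0], [122.0, -181.0]]
stop [[683.0, 128.0], [550.0, 130.0]] [[117.0, 152.0], [-16.0, 151.0]]
bolt [[550.0, 75.0]] [[-15.0, 96.0]]
knob [[451.0, 70.0]] [[-114.0, 88.0]]
board [[736.0, 195.0], [725.0, -244.0], [387.0, -238.0], [395.0, 204.0]] [[169.0, 219.0], [167.0, -220.0], [-172.0, -220.0], [-172.0, 222.0]]
tin [[446.0, 178.0]] [[-121.0, 196.0]]
gouge [[416.0, 22.0], [416.0, -225.0], [429.0, -109.0]] [[-148.0, 40.0], [-143.0, -207.0], [-132.0, -91.0]]
home [0.63426825 0.04280689] pivot [0.55187602 0.0744379 ]
```

```bash
python3 -c "
import workcell;print([n for n in dir(workcell) if n[0]!='_'], getattr(workcell,'tip_reach',None))"
python3 -m inch '[{"slide":[0.12,0.24,0],"yaw":-0.2},{"slide":[0.12,0.24,0],"yaw":-0.2},{"slide":[0.12,0.24,0],"yaw":-0.2},{"slide":[0.12,0.24,0],"yaw":-0.2},{"slide":[0.12,0.24,0],"yaw":-0.2},{"slide":[0.12,0.24,0],"yaw":-0.2},{"slide":[0.12,0.24,0],"yaw":-0.2},{"slide":[0.245,0.488,-0.1],"yaw":-0.438},{"slide":[0.245,0.488,-0.1],"yaw":-0.438},{"slide":[0.245,0.488,-0.1],"yaw":-0.438},{"slide":[0.245,0.488,-0.1],"yaw":-0.438},{"slide":[0.245,0.488,-0.1],"yaw":-0.438},{"slide":[0.245,0.488,-0.1],"yaw":-0.438},{"slide":[0.245,0.488,-0.1],"yaw":-0.438},{"slide":[0.245,0.488,-0.1],"yaw":-0.438},{"slide":[0.245,0.488,-0.1],"yaw":-0.438},{"slide":[0.245,0.488,-0.1],"yaw":-0.438},{"slide":[0.245,0.488,-0.1],"yaw":-0.438}]' 75 20
python3 - <<'E'
from fr import *
o=get_obs();print({k:np.round(o[k],4) for k in ['clock','joint_pos','position','ee_rot','ft_force','grip_width']},w2b(o['position']))
c=shot('wrist','w1.png');print(c['fx'],c['cx'],c['cy'],np.round(c['extrinsics'],3).tolist())
E
```

```text
['MotionError', 'camera', 'get_obs', 'hand_in', 'tip_reach'] 0.011
clock: 1.6
position: [0.4994, -0.0841, 0.1425]
ee_rot: [1.0, -0.01, -0.0, 0.0]
ft_force: [0.7, -0.3, -0.1]
grip_width: 0.705
grasp_force: 0.0
{'clock': np.float64(1.6), 'joint_pos': array([ 0.5033,  0.1901, -0.4669,  1.8729,  0.0963,  1.1005, -1.5905]), 'position': array([ 0.4994, -0.0841,  0.1425]), 'ee_rot': array([ 1.0e+00, -9.8e-03, -1.0e-04,  3.0e-04]), 'ft_force': array([ 0.7126, -0.2915, -0.0556]), 'grip_width': np.float64(0.7048)} [-62.31877948 -64.50638587]
325.19226210127806 275.4314541232322 206.3309030497114 [[-0.02, -1.0, 0.0, -0.074], [-0.963, 0.019, 0.27, 0.475], [-0.27, 0.005, -0.963, 0.417], [0.0, 0.0, 0.0, 1.0]]
```

View pics/w1.png

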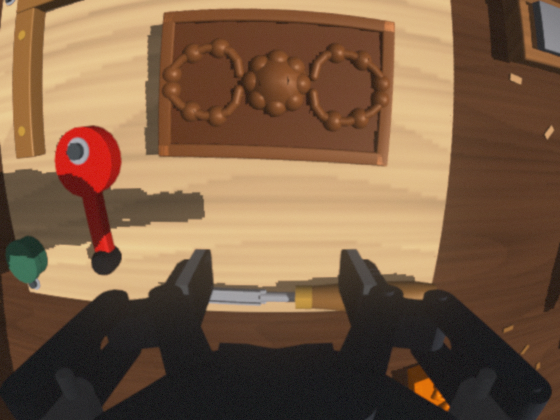

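The wrist view shows the panel's near top edge from (161,152) to (386,165), the fingertips at (205,252) and (345,252) clear of it, and the lever at left from (78,150) to the knob at (106,259). I'll refine the edge positions and lower the tool in the same turn.

```bash
cat >> fr.py <<'E'
def fish(c,u,v,z):
    E=np.array(c['extrinsics']);x,y=u-c['cx'],v-c['cy'];r=np.hypot(x,y);t=r/c['fx']
    d=E[:3,:3].T@np.array([np.sin(t)*x/r,np.sin(t)*y/r,np.cos(t)]);o=-E[:3,:3].T@E[:3,3]
    return o+d*(z-o[2])/d[2]
E
python3 - <<'E'
from fr import *
c=load('w1.png')
for n,u,v,z in [('nl',161,153,.042),('nr',385,164,.042),('fl',165,13,.042),('fr',393,24,.042),('pivot',76,150,.046),('knob',106,258,.046),('stopNear',38,157,.038),('stop',46,8,.038)]: print(n,np.round(w2b(fish(c,u,v,z))))
E
python3 -m inch '[{"slide":[0,0,-0.04],"yaw":0},{"slide":[0,0,-0.08],"yaw":0},{"slide":[0,0,-0.1],"yaw":0},{"slide":[0,0,-0.109],"yaw":0},{"slide":[0,0,-0.109],"yaw":0},{"slide":[0,0,-0.109],"yaw":0}]'
```

```text
nl [-17.  21.]
nr [ -25. -146.]
fl [90. 17.]
fr [  81. -151.]
pivot [-10.  95.]
knob [-103.   80.]
stopNear [-14. 146.]
stop [121. 136.]
clock: 2.15
position: [0.5003, -0.0835, 0.0344]
ee_rot: [1.0, -0.01, 0.0, 0.0]
ft_force: [0.4, -0.1, 1.3]
grip_width: 0.703
grasp_force: 0.0
```

```bash
python3 -m inch '[{"slide":[0.008,0,0],"yaw":0},{"slide":[0.016,0,0],"yaw":0},{"slide":[0.022,0,0],"yaw":0},{"slide":[0.026,-0.001,0],"yaw":0},{"slide":[0.03,-0.001,0],"yaw":0},{"slide":[0.034,-0.001,0],"yaw":0},{"slide":[0.038,-0.001,0],"yaw":0},{"slide":[0.042,-0.001,0],"yaw":0},{"slide":[0.046,-0.001,0],"yaw":0},{"slide":[0.05,-0.001,0],"yaw":0},{"slide":[0.054,-0.001,0],"yaw":0},{"slide":[0.058,-0.001,0],"yaw":0},{"slide":[0.06,-0.001,0],"yaw":0},{"slide":[0.06,-0.001,0],"yaw":0}]'
```

```text
clock: 3.32
position: [0.5604, -0.0836, 0.0333]
ee_rot: [1.0, -0.009, 0.0, -0.0]
ft_force: [0.5, -0.1, -0.6]
grip_width: 0.702
grasp_force: 0.0
```

```bash
for i in 1; do python3 -m inch '[{"slide":[0.002,0,0],"yaw":0},{"slide":[0.004,0,0],"yaw":0},{"slide":[0.004,0,0],"yaw":0}]'; done
python3 - <<'E'
from fr import *
o=get_obs();print(w2b(o['position']),o['ft_force'])
c=shot('top','top2.png');c=shot('scene','sc2.png')
a=c['frame'][170:345,150:370,::-1];cv2.imwrite('pics/crop2.png',cv2.resize(a,(748,595),interpolation=cv2.INTER_CUBIC))
E
```

```text
clock: 3.57
position: [0.5641, -0.0837, 0.0333]
ee_rot: [1.0, -0.009, 0.0, 0.0]
ft_force: [-0.7, 0.0, -0.4]
grip_width: 0.707
grasp_force: 0.2
[  2.34086244 -62.90482772] [-0.69644861  0.02903927 -0.35098244]
```

View pics/crop2.png

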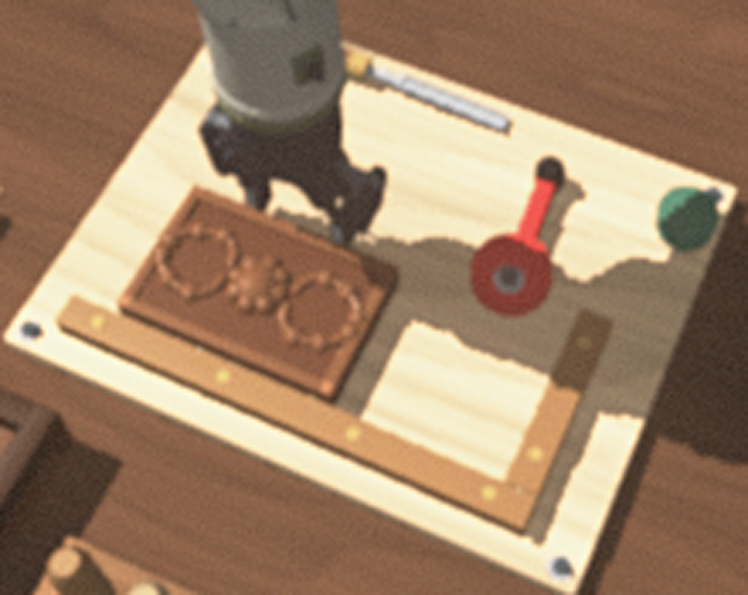

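The panel is parallel to the fence and close to it: its far edge runs (125,303)–(330,395) and the fence's near edge (75,298)–(505,475). I'll creep forward until the force rises.

```bash
for i in 1 2 3 4; do python3 -m inch '[{"slide":[0.002,0,0],"yaw":0},{"slide":[0.002,0,0],"yaw":0}]' | sed -n '2p;4p'; done
```

```text
position: [0.5659, -0.0838, 0.0333]
ft_force: [-1.3, 0.1, 1.1]
position: [0.5669, -0.0838, 0.0331]
ft_force: [-6.6, 0.6, 3.9]
position: [0.567, -0.0838, 0.0327]
ft_force: [-15.8, 0.4, 11.3]
position: [0.567, -0.0839, 0.0324]
ft_force: [-23.8, 0.7, 17.5]
```

```bash
python3 -m inch '[{"slide":[-0.01,0,0],"yaw":0},{"slide":[-0.03,0,0],"yaw":0},{"slide":[-0.03,0,0.05],"yaw":0},{"slide":[-0.03,0,0.09],"yaw":0},{"slide":[0.052,-0.128,0.1],"yaw":1.571},{"slide":[0.052,-0.128,0.1],"yaw":1.571},{"slide":[0.052,-0.128,0.1],"yaw":1.571},{"slide":[0.052,-0.128,0.1],"yaw":1.571},{"slide":[0.052,-0.128,0.1],"yaw":1.571},{"slide":[0.052,-0.128,0.1],"yaw":1.571},{"slide":[0.052,-0.128,0.1],"yaw":1.571},{"slide":[0.052,-0.128,0.1],"yaw":1.571},{"slide":[0.052,-0.128,0.1],"yaw":1.571},{"slide":[0.052,-0.128,0.1],"yaw":1.571},{"slide":[0.052,-0.128,0.1],"yaw":1.571},{"slide":[0.052,-0.128,0.1],"yaw":1.571},{"slide":[0.052,-0.128,0.1],"yaw":1.571},{"slide":[0.052,-0.128,0.1],"yaw":1.571},{"slide":[0.052,-0.128,0.1],"yaw":1.571}]'
python3 - <<'E'
from fr import *
o=get_obs();print(w2b(o['position']),o['ft_force'],o['joint_pos'])
c=shot('wrist','w2.png')
E
```

```text
clock: 5.92
position: [0.624, -0.2119, 0.1333]
ee_rot: [0.714, 0.7, 0.0, 0.0]
ft_force: [0.1, -0.2, 0.1]
grip_width: 0.701
grasp_force: 0.0
[  64.73231808 -189.81349327] [ 0.0742857  -0.17525304  0.10272647] [ 0.72589701  0.56621344 -0.65367244  1.46464084  0.35316089  1.22967462
  0.00873424]
```

View pics/w2.png

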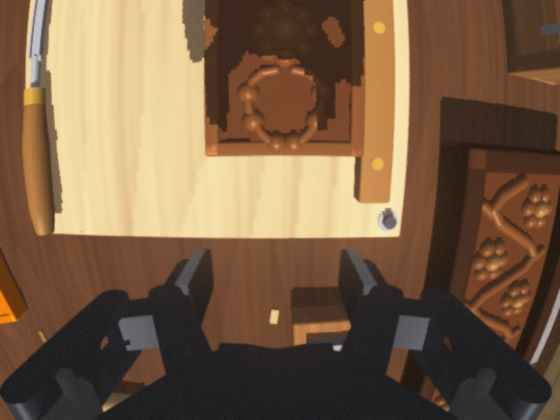

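The wrist view shows the panel flush along the fence, with its right end across row 155 (cols 207–360) and the fingers lined up with it. Next: lower and push left.

```bash
python3 -m inch '[{"slide":[0,0,-0.04],"yaw":0},{"slide":[0,0,-0.08],"yaw":0},{"slide":[0,0,-0.099],"yaw":0},{"slide":[0,0,-0.099],"yaw":0},{"slide":[0,0.01,-0.099],"yaw":0},{"slide":[0,0.018,-0.099],"yaw":0},{"slide":[0,0.024,-0.099],"yaw":0},{"slide":[0.001,0.03,-0.099],"yaw":0},{"slide":[0.001,0.035,-0.099],"yaw":0},{"slide":[0.001,0.04,-0.099],"yaw":0},{"slide":[0.001,0.045,-0.099],"yaw":0},{"slide":[0.001,0.05,-0.099],"yaw":0},{"slide":[0.001,0.055,-0.099],"yaw":0},{"slide":[0.001,0.06,-0.099],"yaw":0},{"slide":[0.001,0.065,-0.099],"yaw":0},{"slide":[0.001,0.07,-0.099],"yaw":0}]'
python3 - <<'E'
from fr import *
o=get_obs();print(w2b(o['position']),o['ft_force'],o['torque'])
shot('wrist','w3.png')
E
```

```text
clock: 7.3
position: [0.6247, -0.1413, 0.0343]
ee_rot: [0.713, 0.701, -0.0, 0.0]
ft_force: [0.8, -3.3, 2.4]
grip_width: 0.705
grasp_force: 1.6
[  64.06097352 -119.30587164] [ 0.81630353 -3.25342302  2.43698609] [-0.62887306 -0.03562133  0.02949185]
```

View pics/w3.png

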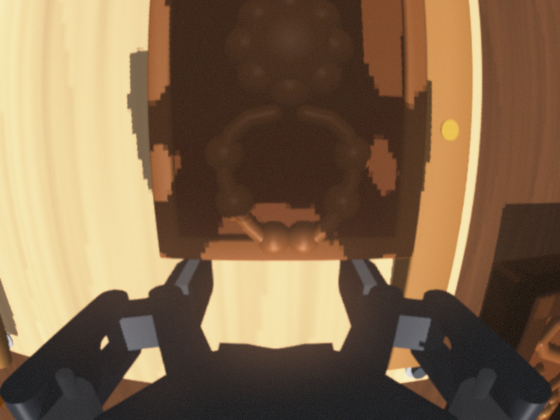

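The panel is sliding squarely along the fence: its end is at row 258 and both fingertips are on it. I'll keep pushing.

```bash
python3 -m inch '[{"slide":[0,0.005,0],"yaw":0},{"slide":[0,0.01,0],"yaw":0},{"slide":[0,0.015,0],"yaw":0},{"slide":[0,0.02,0],"yaw":0},{"slide":[0,0.025,0],"yaw":0},{"slide":[0.001,0.03,0],"yaw":0},{"slide":[0.001,0.035,0],"yaw":0},{"slide":[0.001,0.04,0],"yaw":0},{"slide":[0.001,0.045,0],"yaw":0},{"slide":[0.001,0.05,0],"yaw":0},{"slide":[0.001,0.055,0],"yaw":0},{"slide":[0.001,0.06,0],"yaw":0},{"slide":[0.001,0.065,0],"yaw":0},{"slide":[0.002,0.07,0],"yaw":0},{"slide":[0.002,0.075,0],"yaw":0},{"slide":[0.002,0.08,0],"yaw":0},{"slide":[0.002,0.08,0],"yaw":0}]'|sed -n '2p;4p'
for i in 1 2 3 ; do python3 -m inch '[{"slide":[0,0.002,0],"yaw":0},{"slide":[0,0.002,0],"yaw":0}]' | sed -n '2p;4p'; done
```

```text
position: [0.6267, -0.0598, 0.0344]
ft_force: [0.2, 0.3, 0.3]
position: [0.6268, -0.0593, 0.0344]
ft_force: [0.3, 0.5, 0.0]
position: [0.6268, -0.0578, 0.0344]
ft_force: [-0.0, -1.0, -0.6]
position: [0.6268, -0.0556, 0.0344]
ft_force: [-0.1, -1.3, -0.2]
```

```bash
for i in 1 2 3 ; do python3 -m inch '[{"slide":[0,0.002,0],"yaw":0},{"slide":[0,0.002,0],"yaw":0}]' | sed -n '2p;4p'; done; python3 -c "
from fr import *
print(w2b(get_obs()['position']))"
```

```text
position: [0.6268, -0.0534, 0.0344]
ft_force: [-0.0, -1.7, 0.1]
position: [0.6268, -0.0512, 0.0343]
ft_force: [-0.5, -1.9, -0.4]
position: [0.6267, -0.0507, 0.0344]
ft_force: [-0.3, -4.6, 0.6]
[ 64.26406579 -28.63758574]
```

```bash
for i in 1 2; do python3 -m inch '[{"slide":[0,0.002,0],"yaw":0},{"slide":[0,0.002,0],"yaw":0}]' | sed -n '2p;4p'; done
python3 - <<'E'
from fr import *
c=shot('scene','sc4.png');a=c['frame'][170:345,150:370,::-1];cv2.imwrite('pics/crop4.png',cv2.resize(a,(748,595),interpolation=cv2.INTER_CUBIC))
E
```

```text
position: [0.6266, -0.0506, 0.0344]
ft_force: [-1.1, -9.0, 2.4]
position: [0.6266, -0.0506, 0.0344]
ft_force: [-1.6, -13.4, 3.7]
```

View pics/crop4.png

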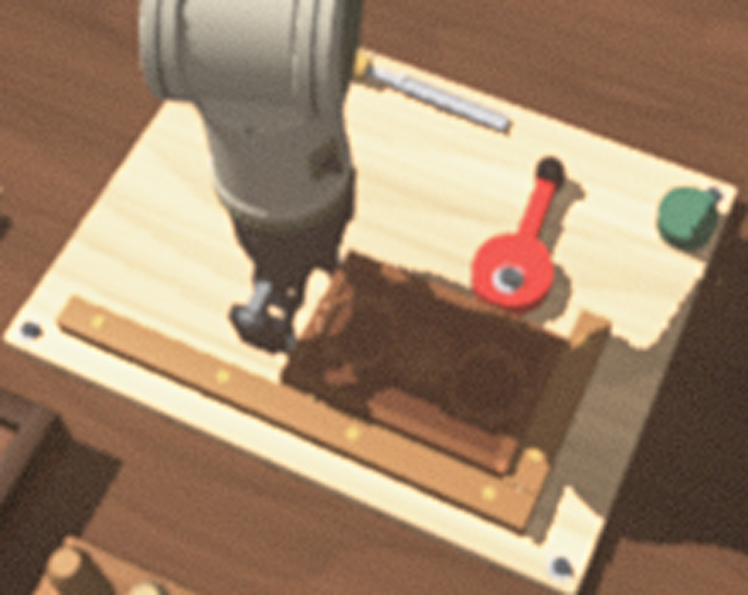

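The panel's left end is against the stop, with the stop's edge running (580,315)–(510,470), and its far edge is along the fence. I'll back off, go over to the near edge and press lightly to seat it on the fence.

```bash
python3 -m inch '[{"slide":[0,-0.01,0],"yaw":0},{"slide":[0,-0.03,0],"yaw":0},{"slide":[0,-0.03,0.04],"yaw":0},{"slide":[0,-0.03,0.08],"yaw":0},{"slide":[-0.084,0.031,0.1],"yaw":-1.571},{"slide":[-0.084,0.031,0.1],"yaw":-1.571},{"slide":[-0.084,0.031,0.1],"yaw":-1.571},{"slide":[-0.084,0.031,0.1],"yaw":-1.571},{"slide":[-0.084,0.031,0.1],"yaw":-1.571},{"slide":[-0.084,0.031,0.1],"yaw":-1.571},{"slide":[-0.084,0.031,0.1],"yaw":-1.571},{"slide":[-0.084,0.031,0.1],"yaw":-1.571},{"slide":[-0.084,0.031,0.1],"yaw":-1.571},{"slide":[-0.084,0.031,0.1],"yaw":-1.571},{"slide":[-0.084,0.031,0.1],"yaw":-1.571},{"slide":[-0.084,0.031,0.1],"yaw":-1.571},{"slide":[-0.084,0.031,0.1],"yaw":-1.571},{"slide":[-0.084,0.031,0.1],"yaw":-1.571},{"slide":[-0.084,0.031,0.1],"yaw":-1.571}]'
python3 - <<'E'
from fr import *
print(w2b(get_obs()['position']))
shot('wrist','w5.png')
E
```

```text
clock: 11.73
position: [0.5427, -0.0142, 0.1343]
ee_rot: [1.0, -0.007, 0.0, -0.0]
ft_force: [0.5, 0.5, 0.5]
grip_width: 0.704
grasp_force: 0.0
[-20.39671509   6.21202347]
```

View pics/w5.png

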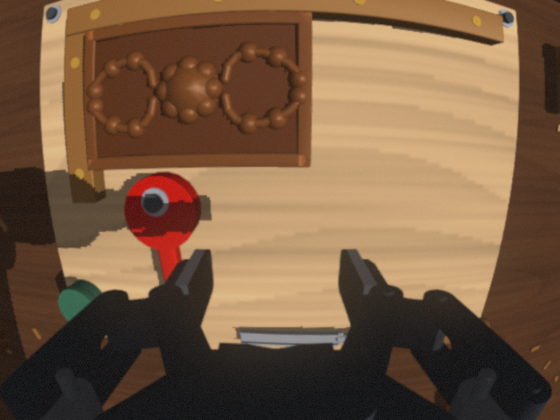

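The panel looks home (image cols 85–312, rows 12–168), but the right finger would miss its right end at column 312. I'll narrow the fingers and shift left 18 mm before lowering.

```bash
python3 -m inch '[{"slide":[-0.002,0.018,0],"yaw":0},{"slide":[-0.002,0.018,0],"yaw":0},{"slide":[-0.002,0.018,-0.04],"yaw":0},{"slide":[-0.002,0.018,-0.08],"yaw":0},{"slide":[-0.002,0.018,-0.098],"yaw":0},{"slide":[-0.002,0.018,-0.098],"yaw":0},{"slide":[0.006,0.018,-0.098],"yaw":0},{"slide":[0.012,0.018,-0.098],"yaw":0},{"slide":[0.018,0.018,-0.098],"yaw":0},{"slide":[0.02,0.018,-0.098],"yaw":0},{"slide":[0.02,0.018,-0.098],"yaw":0}]' 165
for i in 1 2 3; do python3 -m inch '[{"slide":[0.002,0,0],"yaw":0},{"slide":[0.002,0,0],"yaw":0}]' | sed -n '2p;4p'; done
```

```text
clock: 12.7
position: [0.5642, 0.0033, 0.0375]
ee_rot: [1.0, -0.009, 0.001, -0.0]
ft_force: [-0.2, 0.6, -0.5]
grip_width: 0.352
grasp_force: 0.0
position: [0.5651, 0.0032, 0.0367]
ft_force: [1.1, 0.4, 0.1]
position: [0.5668, 0.0032, 0.0364]
ft_force: [-0.3, 0.0, -0.6]
position: [0.5684, 0.003, 0.0362]
ft_force: [-3.2, -1.3, 1.8]
```

```bash
python3 -m inch '[{"slide":[0.002,0,0],"yaw":0},{"slide":[0.004,0,0],"yaw":0},{"slide":[0.004,0,0],"yaw":0}]' | sed -n '2p;4p'
python3 - <<'E'
from fr import *
o=get_obs();q=o['position'];print(o['ee_rot'])
# lever plan: finger ctr at radius 66, offset 19 (+gap) behind, joint angle a
for a,g in [(.17,12),(.17,0),(.5,0),(.8,0),(1.1,0),(1.3,0),(1.41,0)]:
    t=np.radians(175)+a; d=np.array([np.cos(t),np.sin(t)]); n=np.array([-d[1],d[0]])
    print(a,np.round(b2w(np.array([-13,95])+66*d-(19+g)*n),4))
E
```

```text
position: [0.5687, 0.0034, 0.0354]
ft_force: [-20.2, -0.8, 13.8]
[ 9.99949745e-01 -8.86337002e-03 -4.64867899e-03  5.82147929e-04]
0.17 [0.4841 0.1012]
0.17 [0.4848 0.0892]
0.5 [0.4836 0.0667]
0.8 [0.489  0.0469]
1.1 [0.4999 0.0295]
1.3 [0.5099 0.0201]
1.41 [0.5161 0.0158]
```

```bash
python3 - <<'E'
from fr import *
L=[(.17,15)]+[(a,0) for a in np.arange(.17,1.5,.1)]
p0=None
for a,g in L:
    t=np.radians(175)+a; d=np.array([np.cos(t),np.sin(t)]); n=np.array([-d[1],d[0]])
    p=b2w(np.array([-13,95])+68*d-(22.5+g)*n)
    if p0 is None: p0=p; print('start',p,p-[.573,.003])
    print(round(a,2),np.round(p-p0,4),round(a-.17,2))
E
python3 -m inch '[{"slide":[-0.01,0,0],"yaw":0},{"slide":[-0.03,0,0],"yaw":0},{"slide":[-0.03,0,0.04],"yaw":0},{"slide":[-0.03,0,0.08],"yaw":0},{"slide":[-0.04,0,0.1],"yaw":0},{"slide":[-0.04,0,0.1],"yaw":0}]' 255
python3 -c "
from fr import *
c=shot('wrist','w6.png')"
```

```text
start [0.48164961 0.10758154] [-0.09135039  0.10458154]
0.17 [0. 0.] 0.0
0.17 [ 0.0009 -0.015 ] 0.0
0.27 [-0.0005 -0.022 ] 0.1
0.37 [-0.0013 -0.0291] 0.2
0.47 [-0.0013 -0.0363] 0.3
0.57 [-0.0007 -0.0434] 0.4
0.67 [ 0.0007 -0.0504] 0.5
0.77 [ 0.0028 -0.0573] 0.6
0.87 [ 0.0055 -0.0639] 0.7
0.97 [ 0.0089 -0.0702] 0.8
1.07 [ 0.0129 -0.0761] 0.9
1.17 [ 0.0175 -0.0816] 1.0
1.27 [ 0.0226 -0.0866] 1.1
1.37 [ 0.0282 -0.0911] 1.2
1.47 [ 0.0342 -0.095 ] 1.3
clock: 13.95
position: [0.5348, 0.0038, 0.1415]
ee_rot: [1.0, -0.009, 0.004, 0.0]
ft_force: [0.6, -0.6, 0.9]
grip_width: -0.001
grasp_force: 0.0
```

View pics/w6.png

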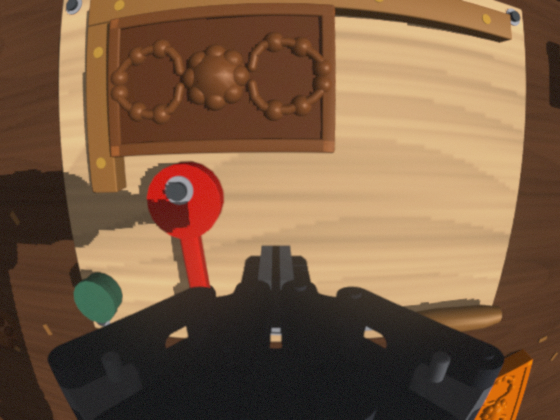

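Panel sits in the corner, and the closed fingertips show at (277,250), with the lever running (190,235)–(205,285). Next I move to the left of the lever and lower.

```bash
python3 -m inch '[{"slide":[-0.051,0.105,0],"yaw":0},{"slide":[-0.051,0.105,0],"yaw":0},{"slide":[-0.051,0.105,0],"yaw":0},{"slide":[-0.051,0.105,0],"yaw":0},{"slide":[-0.051,0.105,-0.04],"yaw":0},{"slide":[-0.051,0.105,-0.08],"yaw":0},{"slide":[-0.051,0.105,-0.099],"yaw":0},{"slide":[-0.051,0.105,-0.099],"yaw":0},{"slide":[-0.051,0.105,-0.099],"yaw":0}]'
python3 -m inch '[{"slide":[0,-0.004,0],"yaw":0},{"slide":[0.001,-0.008,0],"yaw":0},{"slide":[0.001,-0.012,0],"yaw":0},{"slide":[0.001,-0.015,0],"yaw":0},{"slide":[0,-0.018,0],"yaw":0.05},{"slide":[0,-0.022,0],"yaw":0.1},{"slide":[-0.001,-0.026,0],"yaw":0.15},{"slide":[-0.001,-0.029,0],"yaw":0.2}]'
```

```text
clock: 14.75
position: [0.481, 0.1084, 0.0365]
ee_rot: [1.0, -0.009, -0.001, -0.0]
ft_force: [0.5, 1.1, 0.3]
grip_width: -0.0
grasp_force: 0.0
clock: 15.42
position: [0.4814, 0.0791, 0.0382]
ee_rot: [0.996, 0.092, 0.001, -0.0]
ft_force: [1.1, 1.1, 1.1]
grip_width: 0.0
grasp_force: 1.2
```

```bash
python3 -m inch '[{"slide":[0,-0.004,0],"yaw":0.05},{"slide":[0,-0.007,0],"yaw":0.1},{"slide":[0,-0.011,0],"yaw":0.15},{"slide":[0.001,-0.014,0],"yaw":0.2},{"slide":[0.001,-0.018,0],"yaw":0.25},{"slide":[0.002,-0.021,0],"yaw":0.3},{"slide":[0.003,-0.025,0],"yaw":0.35},{"slide":[0.004,-0.028,0],"yaw":0.4},{"slide":[0.005,-0.032,0],"yaw":0.45},{"slide":[0.007,-0.035,0],"yaw":0.5},{"slide":[0.008,-0.038,0],"yaw":0.55},{"slide":[0.01,-0.041,0],"yaw":0.6},{"slide":[0.012,-0.044,0],"yaw":0.65},{"slide":[0.014,-0.047,0],"yaw":0.7},{"slide":[0.016,-0.05,0],"yaw":0.75},{"slide":[0.019,-0.053,0],"yaw":0.8}]'
python3 - <<'E'
from fr import *
print(w2b(get_obs()['position']))
c=shot('scene','sc7.png');a=c['frame'][170:345,150:370,::-1];cv2.imwrite('pics/crop7.png',cv2.resize(a,(748,595),interpolation=cv2.INTER_CUBIC))
E
```

```text
clock: 16.75
position: [0.5, 0.0262, 0.038]
ee_rot: [0.881, 0.473, 0.0, 0.0]
ft_force: [-0.8, 2.3, 1.7]
grip_width: -0.001
grasp_force: 1.2
[-63.90754251  45.75065501]
```

View pics/crop7.png

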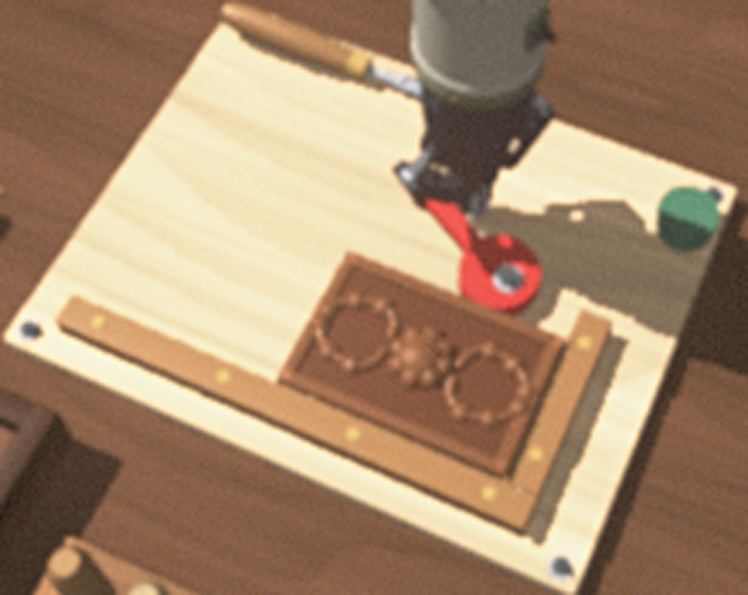

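The lever has swung round with the fingertips behind it (430,205)–(480,250), the panel is in the corner and the gouge is undisturbed. Next, short steps up to the tightening.

```bash
python3 -m inch '[{"slide":[0.002,-0.003,0],"yaw":0.05},{"slide":[0.005,-0.005,0],"yaw":0.1},{"slide":[0.008,-0.007,0],"yaw":0.15},{"slide":[0.011,-0.01,0],"yaw":0.2},{"slide":[0.011,-0.01,0],"yaw":0.2}]'|sed -n '2p;4p'
for i in 1 2; do python3 -m inch '[{"slide":[0.001,-0.001,0],"yaw":0.02},{"slide":[0.002,-0.001,0],"yaw":0.03},{"slide":[0.002,-0.001,0],"yaw":0.03}]'|sed -n '2p;4p';done
```

```text
position: [0.5112, 0.0157, 0.0378]
ft_force: [-1.1, 0.8, 0.7]
position: [0.512, 0.0151, 0.0372]
ft_force: [-4.4, -0.3, 2.7]
position: [0.513, 0.0144, 0.0369]
ft_force: [-9.5, 1.6, 5.2]
```

```bash
for i in 1 2 3; do python3 -m inch '[{"slide":[0.001,0,0],"yaw":0},{"slide":[0.002,0,0],"yaw":0},{"slide":[0.002,0,0],"yaw":0}]'|sed -n '2p;4p';done
```

```text
position: [0.5138, 0.0142, 0.0366]
ft_force: [-15.2, -0.4, 9.5]
position: [0.5148, 0.014, 0.0363]
ft_force: [-18.3, -0.1, 12.2]
position: [0.5153, 0.014, 0.036]
ft_force: [-25.7, 0.2, 16.2]
```

```bash
python3 -m inch '[{"slide":[0.002,0,0],"yaw":0},{"slide":[0.002,0,0],"yaw":0}]'|sed -n '2p;4p'
python3 -m inch '[{"slide":[-0.012,0.001,0],"yaw":0},{"slide":[-0.03,0.004,0],"yaw":0},{"slide":[-0.03,0.004,0.04],"yaw":0},{"slide":[-0.03,0.004,0.08],"yaw":0},{"slide":[-0.05,0.004,0.12],"yaw":0},{"slide":[-0.08,-0.03,0.16],"yaw":0},{"slide":[-0.08,-0.06,0.2],"yaw":0},{"slide":[-0.08,-0.1,0.22],"yaw":0},{"slide":[-0.08,-0.14,0.22],"yaw":0},{"slide":[-0.08,-0.18,0.22],"yaw":0},{"slide":[-0.08,-0.22,0.22],"yaw":0},{"slide":[-0.08,-0.22,0.22],"yaw":0}]'
python3 - <<'E'
from fr import *
c=shot('top','top8.png')
a=c['frame'][115:245,195:355,::-1];cv2.imwrite('pics/crop8.png',cv2.resize(a,(720,585),interpolation=cv2.INTER_CUBIC))
E
```

```text
position: [0.5166, 0.0139, 0.0357]
ft_force: [-27.9, -0.8, 18.4]
clock: 19.63
position: [0.4417, -0.2116, 0.2578]
ee_rot: [0.815, 0.579, -0.0, 0.001]
ft_force: [-0.3, -0.0, -0.4]
grip_width: 0.003
grasp_force: 0.0
```

View pics/crop8.png

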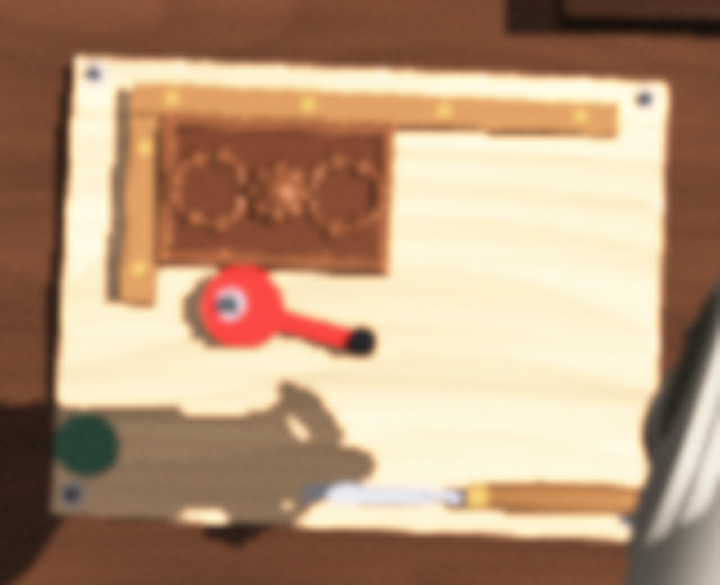

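The final view shows the panel tucked into the corner (cols 160–392, rows 120–272). The cam bears on its near edge, with the lever pointing right to the knob at (362,342), about 1.42 rad. The tin and gouge have not moved.

```bash
python3 -c "
from workcell import *
print(hand_in())"
```

```text
the job is handed in; nothing more can be done
None
```

I pushed the panel flush against the fence and up to the stop, turned the cam to about 1.42 rad by camera until it gripped, backed the arm clear, and handed the job in at about 20 s; no verdict came back.

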